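Make up a batch of ring blanks on the counter balance

ROBOT

A 6-joint arm with a two-finger parallel gripper is mounted at the origin on a cart in front of the work surface, level with it; the furniture and walls round the work are solid. World frame = base frame: x ahead of the robot, y to its left, z up, the work surface at z = 0. Lengths are in m, angles in rad, forces in N, time in s.
With the tool pointing down it reaches from about 0.375 to 0.9 m from the base axis. Payload 3.1 kg.
Tool frame: the origin (TCP) lies between the finger pads; the fingertips stand robot.finger_overhang ahead of it and the grasp point (between the pads) lies 3 mm ahead of it (robot.finger_overhang is the distance from the TCP to the fingertips, in m); z points along the fingers, y is the line along which they close (so a half turn about z gives the same grasp; the last joint's range is limited). The gripper opens to 87 mm and grips with 3 to 60 N. Pads are 19 mm wide; open, the fingers measure 117 mm over their backs; the gripper's body (75 mm by 190 mm) begins 51 mm behind the grasp point.
Start: joints at [1.109, 0.527, 1.433, -0, 1.181, -0.178], TCP at [0.175, 0.6, 0.245] pointing down, gripper open.
Joint ranges: [-3.08, 3.08], [-0.75, 2.2], [0.22, 2.44], [-1.43, 4.57], [0, 2.65], [-2.85, 2.85]. Speed limits (rad/s): [2.79, 2.79, 3.14, 3.14, 3.14, 3.14].

INTERFACE

Orientations are given as a unit quaternion [x, y, z, w].
In Python, from rig import get_obs, vision, hand_in, nets, robot gives the robot as it stands.
- The arm moves only by the tool apply_moves, never from a script. Its argument "series" is a list of rows, each an object with "offset": the shift along the world's x, y, z in cm, a list of three; "rot": the turn, a rotation vector about the world's x, y, z in degrees, a list of three. A call has 1 to 20 rows; each row is the pose to reach, as a shift and turn from the pose commanded when the call began; what a row does not reach only later rows make up. A row lasts 1/10 s, in which the tool goes at most 50 mm and 8.59 degrees, less where a joint would pass 70% of its speed; a pose out of reach is approached as far as the arm can. A call with a gripper value outside its range is refused whole. "hand" is the opening, from 0 (shut) to 1 (fully open), set as the call begins (left out, the last holds). The fingers move at their own pace and stop on an object; "newtons" is the grip in N (left out, the last holds). Time passes only in rows, so rows that repeat a pose let the fingers close. It gives the time, the measured TCP pose, the force, the opening and the grip force at its end, in the units of the state.
- get_obs(): the state, without advancing time (a new reading comes with each control period).
- vision.camera(name): name is "side" or "top" or "wrist"; returns the picture (420x560x3 uint8, red, green, blue); there is no depth.
- vision.calibration(name): a dict with "K" (3x3 intrinsics, pixels), "R" (3x3) and "t" (3): a world point X has camera coordinates R X + t. Camera axes: x right, y down, z forward; pixel columns grow to the right and rows downward; lengths in m; the calibration is good to about 2 mm. A picture is of the moment at which its call begins: read the wrist's pose just before it. calibration takes no time and is no camera call; for the wrist camera it gives the pose at the moment of the call.
- hand_in(): hands the job in; it is judged then, once.
Trained networks look in the newest picture that a camera, given by its name, has taken for a name from the list of things; names that differ only in an ending like _2 or _b are one class to them, and where a whole thing is asked for, a point or a joint stands for the part that bears it (a point fixed in the world has none). Each returns a list of dicts, best first, with "conf" (0 to 1); they miss things now and then, are a little off and sometimes report something else, mostly with a low value. They report only what shows in the picture. A call takes as long as a camera call. They do not tell look-alikes from the thing itself.
- nets.search_frame(camera, query): "centre" ([x, y, z] in m, in world coordinates, good to about 4 mm: the middle of the surface that is visible of it).
- nets.spot_point(camera, query): "centre" ([x, y, z] in m, in world coordinates, good to about 4 mm: a listed point, or the origin of a listed thing).
The state is a dict: "time": time; "q": joint angles; "joint_velocities": joint speeds; "joint_torque": joint torques, N m; "position": TCP position; "tool_rot": TCP orientation; "ft_force": force on the tool from outside, world axes, zero at the start; "moment": the same for the moment, N m; "grip_width": finger opening in m; "grip_force": force on a finger pad.
Only numpy, scipy, OpenCV 4.12 (cv2) and the standard library are available. Lean on these libraries where they do the work, as an engineer would, in place of code of your own. Each camera call takes 0.05 s, during which the arm holds its last target. There are 200 camera calls.

TASK

Weigh out ring blanks against the brass weight that stands in one pan of the balance: thread blanks from the soldering board one at a time onto the upright spindle of the other pan, letting go after each to see where the pan settles, and stop with the first blank that brings the spindle pan down to level or below it. The blanks used must lie flat on the spindle, the spare ones stay on the board and the brass weight stays in its pan; feel for the spindle gently, the balance is delicate and must not be pushed with more than about 8 N.

Things in the scene. Friction and masses are not known exactly. Their poses are not given: they have to be found in the camera images.
- scale: Counter balance, fixed: grey iron base 92 mm deep (x), 236 mm long (y), brass pans of 86 mm diameter over the ends of a beam along y: at y = -95 mm the pan with the spindle, at y = +95 mm the one with the brass weight; between them, at y = 0, a pointer and its white index plate, up to 142 mm high, 50 mm long. Origin: centre of the underside, z up. Bears about 8 N anywhere, no more.
- spindle_place (a point): Nominal place of the spindle, fixed to the base: axis of the stem under the spindle pan, at the pan floor's height when level (100 mm up). The floor is at this height + 9 mm - load_stem. The pan lies loose in a wide socket, against its edge: pan and spindle stand 4.5 to 5.5 mm off this point in some direction (not measured), slide only against about 4 N of friction and stay where left.
- spindle_top (a point): Nominal too, fixed to the base: top of the spindle when level, 36 mm above spindle_place; the real top is at this height + 9 mm - load_stem and off to the side like its pan. The spindle is an upright steel post of 15 mm diameter, 36 mm tall above the pan's flat floor, its top edge broken by 0.5 mm. The pan's rim is 2 mm above its floor.
- load_stem (a joint): How far the spindle pan has sunk (m): 0 = up at its stop, 0.009 = level, 0.018 = down at its stop. Between the stops it gives softly (82 N/m) and returns to where the weights put it; one blank more sinks it 6 mm. At the start the brass weight holds it up near 0. It shows the weight only when nothing touches pans or blanks.
- counter_place (a point): Middle of the other pan's flat floor as it is when level (the floor is at this height - 9 mm + load_stem).
- counterweight: Brass weight with a knob, 31 mm diameter, 38 mm high, standing in the pan at the balance's y = +95 mm; origin at the centre of its underside. It weighs as much as about 1.5 to 2.9 blanks (unknown).
- board: Scorched soldering board, 208 x 119 x 18 mm, fixed, its long side along its own x axis; origin at the centre of its underside, top at 18 mm. The blanks lie flat on it.
- blank_1: Ring blank: plain silver-grey ring of 32 mm outer diameter, 17.5 mm bore, 10 mm high, 50 g, all five alike; lies flat on the board, with at least 25 mm between it and its neighbours, 30 mm along the board's x. Origin at the centre of its underside, z along its bore.
- blank_2: Ring blank: plain silver-grey ring of 32 mm outer diameter, 17.5 mm bore, 10 mm high, 50 g, all five alike; lies flat on the board, with at least 25 mm between it and its neighbours, 30 mm along the board's x. Origin at the centre of its underside, z along its bore.
- blank_3: Ring blank: plain silver-grey ring of 32 mm outer diameter, 17.5 mm bore, 10 mm high, 50 g, all five alike; lies flat on the board, with at least 25 mm between it and its neighbours, 30 mm along the board's x. Origin at the centre of its underside, z along its bore.
- blank_4: Ring blank: plain silver-grey ring of 32 mm outer diameter, 17.5 mm bore, 10 mm high, 50 g, all five alike; lies flat on the board, with at least 25 mm between it and its neighbours, 30 mm along the board's x. Origin at the centre of its underside, z along its bore.
- blank_5: Ring blank: plain silver-grey ring of 32 mm outer diameter, 17.5 mm bore, 10 mm high, 50 g, all five alike; lies flat on the board, with at least 25 mm between it and its neighbours, 30 mm along the board's x. Origin at the centre of its underside, z along its bore.
Not all that is in view belongs to the job. What is shaped like the blank_4 but red or turquoise is not meant.

How it is judged:
On the way:
1. a first blank has been threaded on the spindle and let go, the pan still above level (((horizontal distance between blank_1 and spindle_place below 0.01 m and z of blank_1 in the frame of spindle_place between -0.012 and 0.031 m and angle between blank_1's own z axis and vertical below 0.15 rad and contact force between the fingers and blank_1 below 0.05 N) or (horizontal distance between blank_2 and spindle_place below 0.01 m and z of blank_2 in the frame of spindle_place between -0.012 and 0.031 m and angle between blank_2's own z axis and vertical below 0.15 rad and contact force between the fingers and blank_2 below 0.05 N) or (horizontal distance between blank_3 and spindle_place below 0.01 m and z of blank_3 in the frame of spindle_place between -0.012 and 0.031 m and angle between blank_3's own z axis and vertical below 0.15 rad and contact force between the fingers and blank_3 below 0.05 N) or (horizontal distance between blank_4 and spindle_place below 0.01 m and z of blank_4 in the frame of spindle_place between -0.012 and 0.031 m and angle between blank_4's own z axis and vertical below 0.15 rad and contact force between the fingers and blank_4 below 0.05 N) or (horizontal distance between blank_5 and spindle_place below 0.01 m and z of blank_5 in the frame of spindle_place between -0.012 and 0.031 m and angle between blank_5's own z axis and vertical below 0.15 rad and contact force between the fingers and blank_5 below 0.05 N)) and value of joint load_stem below 0.009 m), for 0.2 s.
At the end, for the whole second after the job is handed in: load_stem rests between 8 and 16.2 mm (level or at most one blank below); each blank lies flat and untouched on the spindle (centre within 10 mm of its nominal place) or still on the board; the brass weight stands in its pan, within 25 mm of its middle; all at rest (((horizontal distance between blank_1 and spindle_place below 0.01 m and z of blank_1 in the frame of spindle_place between -0.012 and 0.031 m and angle between blank_1's own z axis and vertical below 0.15 rad and contact force between the fingers and blank_1 below 0.05 N) or (horizontal distance between blank_1 and board below 0.12 m and height (world z) of blank_1 between 0.014 and 0.026 m)) and ((horizontal distance between blank_2 and spindle_place below 0.01 m and z of blank_2 in the frame of spindle_place between -0.012 and 0.031 m and angle between blank_2's own z axis and vertical below 0.15 rad and contact force between the fingers and blank_2 below 0.05 N) or (horizontal distance between blank_2 and board below 0.12 m and height (world z) of blank_2 between 0.014 and 0.026 m)) and ((horizontal distance between blank_3 and spindle_place below 0.01 m and z of blank_3 in the frame of spindle_place between -0.012 and 0.031 m and angle between blank_3's own z axis and vertical below 0.15 rad and contact force between the fingers and blank_3 below 0.05 N) or (horizontal distance between blank_3 and board below 0.12 m and height (world z) of blank_3 between 0.014 and 0.026 m)) and ((horizontal distance between blank_4 and spindle_place below 0.01 m and z of blank_4 in the frame of spindle_place between -0.012 and 0.031 m and angle between blank_4's own z axis and vertical below 0.15 rad and contact force between the fingers and blank_4 below 0.05 N) or (horizontal distance between blank_4 and board below 0.12 m and height (world z) of blank_4 between 0.014 and 0.026 m)) and ((horizontal distance between blank_5 and spindle_place below 0.01 m and z of blank_5 in the frame of spindle_place between -0.012 and 0.031 m and angle between blank_5's own z axis and vertical below 0.15 rad and contact force between the fingers and blank_5 below 0.05 N) or (horizontal distance between blank_5 and board below 0.12 m and height (world z) of blank_5 between 0.014 and 0.026 m)) and value of joint load_stem between 0.008 and 0.0162 m and horizontal distance between counterweight and counter_place below 0.025 m and angle between counterweight's own z axis and vertical below 0.15 rad and linear speed of each of counterweight, blank_1, blank_2, blank_3, blank_4, blank_5 below 0.02 m/s).
It fails at once if the balance (base, pans, spindle) is pushed or struck with more than 10 N (contact force between anything else and scale above 10 N).
It also fails if it takes over 72 s, if anything falls off the work surface, if the arm or the gripper's body presses on something with over 40 N, if the wrist force passes 120 N, or if a joint passes its speed limit or range.

## Working session

There is one attempt and no reset: what is moved stays moved. The work goes in short steps, Python scripts to look and compute and a tool call to move; the robot and the scene stay as the last step left them, time stands still between calls to the robot, and variables do not carry over. Pictures are saved under pics/ and viewed, at most 10 in all, crops included, and the job is handed in when it is done.

Besides the shell and the picture viewer there is one more tool, called after "Emit:" by a JSON object that holds its "fn" and its "kwargs", one argument or row to a line. apply_moves: Moves the arm, as the interface text tells. Its arguments: {"type":"object","properties":{"series":{"type":"array"},"hand":{"type":"number"},"newtons":{"type":"number"}},"required":["series"]}

```bash
mkdir -p pics; cat > a.py <<'E'
from rig import get_obs, vision, hand_in, nets, robot
import numpy as np, cv2
def save(n,f): 
    im=vision.camera(n); cv2.imwrite(f,im[:,:,::-1]); return im
def px(n,X):
    c=vision.calibration(n); p=np.array(c["K"])@(np.array(c["R"])@np.array(X)+np.array(c["t"])); return (p[:2]/p[2]).round(0)
def plane(n,u,v,z):
    c=vision.calibration(n);R=np.array(c["R"]);t=np.array(c["t"]);d=R.T@np.linalg.inv(c["K"])@[u,v,1];o=-R.T@t
    return o+d*(z-o[2])/d[2]
E
python3 - <<'E'
from a import *
ims=[save(n,'pics/x_%s.png'%n) for n in('top','side')]
cv2.imwrite('pics/top0.png',cv2.resize(ims[0][:,:,::-1],(784,588)));cv2.imwrite('pics/side0.png',cv2.resize(ims[1][:,:,::-1],(784,588)))
for cam in('top','side'):
  for q in('blank_1','scale','spindle_place','spindle_top','counterweight','board','counter_place'):
    for r in nets.spot_point(cam,q): print(cam,q,round(r['conf'],2),np.round(r['centre'],4),px(cam,r['centre']))
print(robot, robot.finger_overhang,get_obs())
E
```

```text
top blank_1 0.65 [0.4847 0.2699 0.0167] [213. 230.]
top blank_1 0.64 [0.5231 0.3203 0.0144] [197. 217.]
top blank_1 0.54 [0.5636 0.2725 0.0178] [213. 204.]
top blank_1 0.53 [0.4518 0.3179 0.0197] [197. 240.]
top blank_1 0.45 [ 0.5951  0.4275 -0.0017] [165. 194.]
top blank_1 0.42 [0.5926 0.3264 0.0182] [196. 194.]
top blank_1 0.41 [0.4992 0.4224 0.0028] [165. 224.]
top blank_1 0.39 [5.226e-01 1.845e-01 4.000e-04] [242. 218.]
top scale 0.89 [ 0.5957 -0.2078  0.0009] [368. 197.]
top spindle_place 0.92 [ 0.5861 -0.301   0.1039] [408. 196.]
top spindle_top 0.67 [ 0.5901 -0.3042  0.1357] [413. 193.]
top counterweight 0.66 [ 0.6106 -0.119   0.0933] [344. 187.]
top board 0.8 [0.5242 0.3018 0.0021] [204. 217.]
top counter_place 0.75 [ 0.6105 -0.1112  0.0954] [342. 187.]
side blank_1 0.76 [0.4961 0.4192 0.0005] [217. 348.]
side blank_1 0.71 [0.5649 0.271  0.016 ] [227. 286.]
side blank_1 0.68 [0.4508 0.3233 0.0197] [261. 316.]
side blank_1 0.65 [0.517  0.1868 0.0014] [265. 274.]
side blank_1 0.54 [ 0.5945  0.4348 -0.0012] [172. 337.]
side blank_1 0.48 [0.524  0.3246 0.0178] [230. 306.]
side bl
[... 453 characters left out ...]
time': 0.8, 'q': array([ 1.10851567e+00,  5.27476549e-01,  1.43270797e+00,  8.10123871e-06,
        1.18141697e+00, -1.78479393e-01]), 'joint_velocities': array([ 0.00114775,  0.00160197,  0.00116338, -0.0021279 ,  0.00058312,
        0.00048506]), 'joint_torque': array([ 7.67735455e-04, -4.39942431e+01, -1.76981896e+01,  6.34433585e-02,
        5.02112915e-02, -7.20521115e-06]), 'position': array([0.17494779, 0.59998354, 0.24456028]), 'tool_rot': array([ 1.41426421e-01,  9.89948770e-01, -3.01220134e-06, -4.94779155e-06]), 'ft_force': array([-0.3303868 , -0.23202232, -0.19296276]), 'moment': array([-0.01304601, -0.01541379,  0.0123818 ]), 'grip_force': 0.0, 'grip_width': 0.08675555389861643}
```

View pics/top0.png

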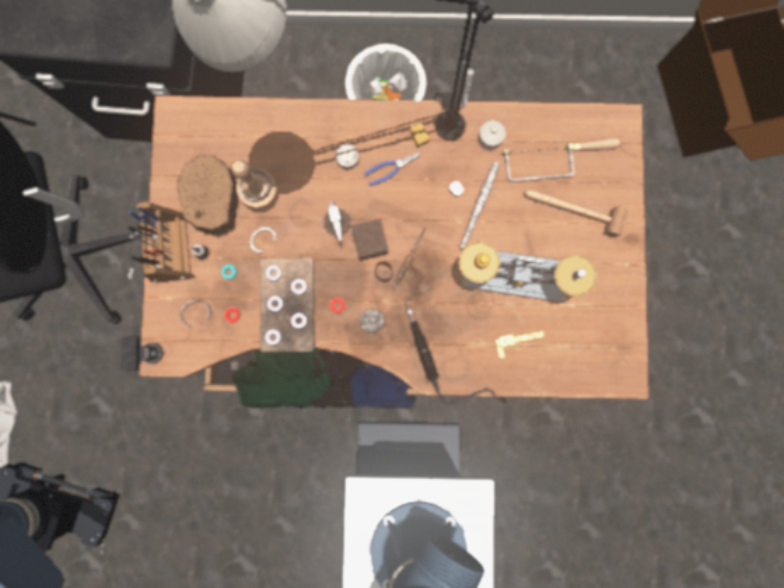

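View pics/side0.png

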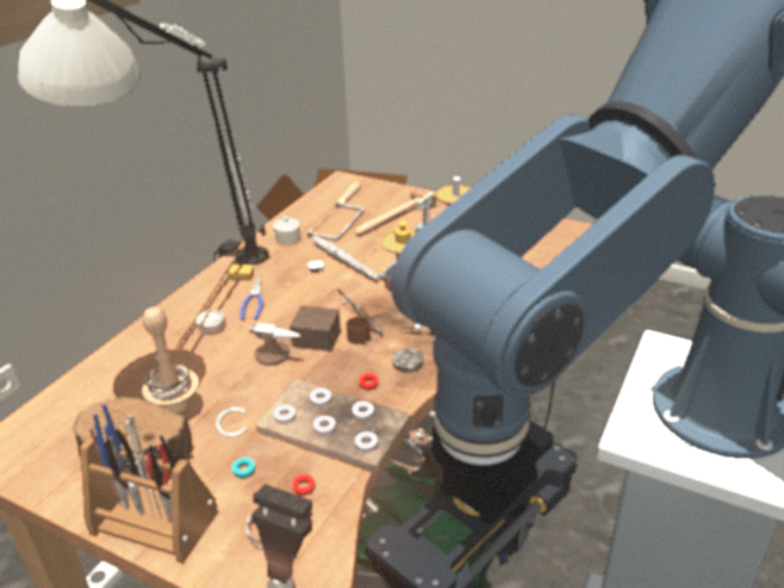

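Both pictures show five silver rings on the board (top view, 560-scale px ≈(213,230),(197,217),(213,204),(197,240),(196,194)). The look-alikes lie off the board: red at (166,224) and (241,218), turquoise at (163,194). I choose only silver rings with z≈18 mm. Next comes a close look with the wrist camera.

Emit:
{"fn": "apply_moves", "kwargs": {
  "series": [
    {"offset":[4,-4,0],"rot":[0,0,-8]},
    {"offset":[32.5,-30,-0.5],"rot":[0,0,-74]},
    {"offset":[32.5,-30,-0.5],"rot":[0,0,-74]},
    {"offset":[32.5,-30,-0.5],"rot":[0,0,-74]},
    {"offset":[32.5,-30,-0.5],"rot":[0,0,-74]},
    {"offset":[32.5,-30,-0.5],"rot":[0,0,-74]},
    {"offset":[32.5,-30,-0.5],"rot":[0,0,-74]},
    {"offset":[32.5,-30,-0.5],"rot":[0,0,-74]},
    {"offset":[32.5,-30,-0.5],"rot":[0,0,-74]},
    {"offset":[32.5,-30,-0.5],"rot":[0,0,-74]},
    {"offset":[32.5,-30,-0.5],"rot":[0,0,-74]},
    {"offset":[32.5,-30,-0.5],"rot":[0,0,-74]},
    {"offset":[32.5,-30,-0.5],"rot":[0,0,-74]}
  ],
  "hand": 0.57
}}

```text
time: 2.1
position: [0.4987, 0.301, 0.2396]
tool_rot: [0.708, 0.706, -0.0, -0.0]
ft_force: [-0.2, 1.0, -0.4]
grip_width: 0.0497
grip_force: 0.0
```

```bash
python3 - <<'E'
from a import *
o=get_obs();print(o['position'],o['tool_rot'],o['grip_width'],o['time'])
im=save('wrist','pics/w1.png')
for r in nets.spot_point('wrist','blank_1')+nets.spot_point('wrist','board'): print(round(r['conf'],2),np.round(r['centre'],4),px('wrist',r['centre']))
c=vision.calibration('wrist');print(c, -np.array(c['R']).T@c['t'])
E
```

```text
[0.49865897 0.30103416 0.23956811] [ 7.07854866e-01  7.06357827e-01 -2.32044541e-04 -2.34899530e-04] 0.04972928326883835 2.1
0.93 [0.4506 0.3244 0.0152] [236. 166.]
0.89 [0.5931 0.432  0.0026] [354.  74.]
0.86 [0.4983 0.4192 0.0024] [274.  86.]
0.69 [0.5585 0.2737 0.0182] [321. 205.]
0.67 [0.4849 0.2695 0.019 ] [264. 209.]
0.6 [0.5949 0.3272 0.0219] [353. 164.]
0.6 [0.5234 0.3178 0.0165] [294. 171.]
0.52 [ 0.52    0.1894 -0.0018] [290. 258.]
0.85 [0.5158 0.2978 0.0031] [288. 185.]
{'K': array([[292.77042529,   0.        , 274.05984732],
       [  0.        , 292.77042529, 206.40867545],
       [  0.        ,   0.        ,   1.        ]]), 'R': array([[ 9.99995435e-01, -3.01723747e-03,  1.64066692e-04],
       [-2.93457855e-03, -9.56789055e-01,  2.90768108e-01],
       [-7.20339214e-04, -2.90767262e-01, -9.56793541e-01]]), 't': array([-0.49705238,  0.2570051 ,  0.47535824])} [0.49814673 0.38261856 0.38017236]
```

View pics/w1.png

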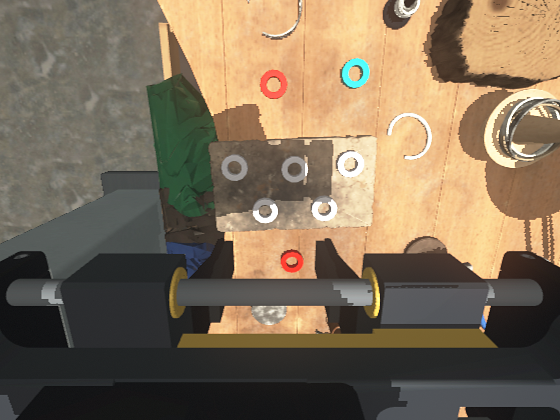

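Wrist view: silver rings at (235,167), (295,169), (350,163), (265,211) and (325,208) on the board. Red ones at (274,84) and (291,261) and turquoise at (355,73) are all off the board. I'll rectify the plane of the ring tops and fit circles.

```bash
cat >> a.py <<'E'
def rect(im,n,x0,x1,y0,y1,z,s=4000):
    c=vision.calibration(n);P=np.array(c["K"])@np.c_[np.array(c["R"]),c["t"]]
    # rectified pixel (i,j): x = x0+i/s , y = y1-j/s
    A=np.array([[1/s,0,x0],[0,-1/s,y1],[0,0,z],[0,0,1]])
    return cv2.warpPerspective(im,P@A,(int((x1-x0)*s),int((y1-y0)*s)),flags=cv2.INTER_CUBIC|cv2.WARP_INVERSE_MAP)
def circ(im,n,x,y,z,r0,r1,w=0.03,s=8000,k=3):
    r=cv2.GaussianBlur(cv2.cvtColor(rect(im,n,x-w,x+w,y-w,y+w,z,s),cv2.COLOR_RGB2GRAY),(0,0),8)
    c=cv2.HoughCircles(r,cv2.HOUGH_GRADIENT_ALT,1,5,param1=60,param2=0.4,minRadius=int(r0*s),maxRadius=int(r1*s))
    return [] if c is None else [np.round([x-w+a/s,y+w-b/s,q/s],4) for a,b,q,*_ in c[0][:k]]
E
python3 - <<'E'
from a import *
im=cv2.imread('pics/w1.png')[:,:,::-1]
for u,v in [(235,167),(295,169),(350,163),(265,211),(325,208)]:
  p=plane('wrist',u,v,.028); print(p.round(4),circ(im,'wrist',p[0],p[1],.028,.014,.018),circ(im,'wrist',p[0],p[1],.028,.007,.011))
b=rect(im,'wrist',.41,.64,.23,.37,.028,3000);cv2.imwrite('pics/r1.png',b[:,:,::-1])
E
```

```text
[0.4509 0.3255 0.028 ] [] [array([0.4494, 0.3252, 0.0085])]
[0.5234 0.3228 0.028 ] [] [array([0.5224, 0.3227, 0.0084])]
[0.5894 0.3299 0.028 ] [] []
[0.4864 0.2696 0.028 ] [] []
[0.562  0.2733 0.028 ] [] []
```

View pics/r1.png

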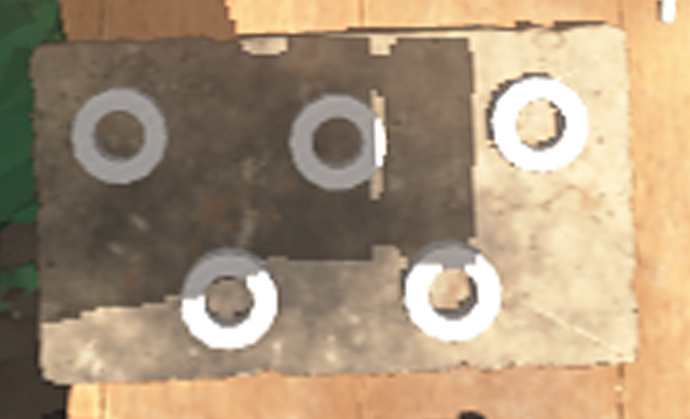

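All five silver rings are clearly on the board. Rectified centres: A(.450,.325) B(.523,.323) C(.590,.329) D(.487,.270) E(.561,.273). I'll grasp D first.

Emit:
{"fn": "apply_moves", "kwargs": {
  "series": [
    {"offset":[-1.3,-3,-5],"rot":[0,0,0]},
    {"offset":[-1.3,-3,-10],"rot":[0,0,0]},
    {"offset":[-1.3,-3,-14],"rot":[0,0,0]},
    {"offset":[-1.3,-3,-16],"rot":[0,0,0]},
    {"offset":[-1.3,-3,-16],"rot":[0,0,0]}
  ]
}}

```text
time: 2.75
position: [0.4843, 0.2696, 0.0765]
tool_rot: [0.708, 0.706, -0.003, -0.002]
ft_force: [0.1, -0.4, 0.4]
grip_width: 0.0498
grip_force: 0.0
```

```bash
python3 - <<'E'
from a import *
o=get_obs();print(o['position'],o['ft_force'],o['time'])
im=save('wrist','pics/w2.png')
cv2.imwrite('pics/w2c.png',cv2.resize(im[180:400,140:420,::-1],(700,550)))
E
```

```text
[0.48431404 0.26962146 0.07650381] [ 0.12739933 -0.44776037  0.41046422] 2.75
```

View pics/w2c.png

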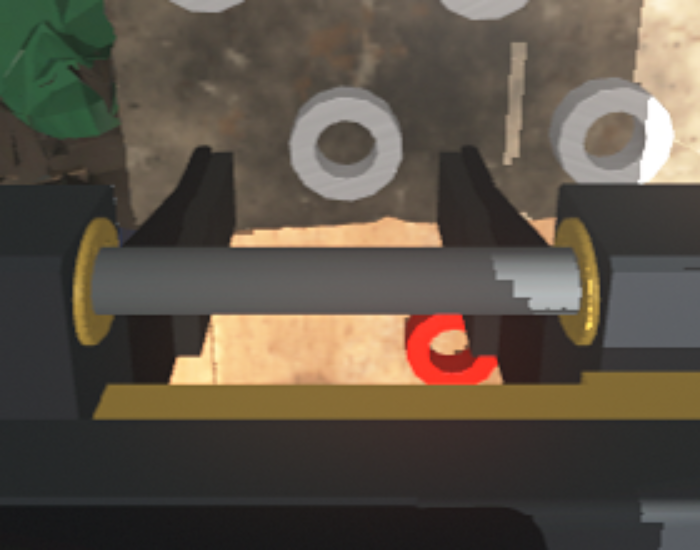

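The close crop shows the silver ring between the fingers, centred at crop (346,140). The red look-alike at (452,350) is off the board. Descend and close.

Emit:
{"fn": "apply_moves", "kwargs": {
  "series": [
    {"offset":[0,0,-2],"rot":[0,0,0]},
    {"offset":[0,0,-3.4],"rot":[0,0,0]},
    {"offset":[0,0,-3.8],"rot":[0,0,0]},
    {"offset":[0,0,-3.8],"rot":[0,0,0]},
    {"offset":[0,0,-3.8],"rot":[0,0,0]}
  ]
}}

```text
time: 3.3
position: [0.4875, 0.2703, 0.0424]
tool_rot: [0.709, 0.706, 0.001, 0.0]
ft_force: [-0.3, 0.3, -0.5]
grip_width: 0.0497
grip_force: 0.0
```

Emit:
{"fn": "apply_moves", "kwargs": {
  "series": [
    {"offset":[0,0,0],"rot":[0,0,0]},
    {"offset":[0,0,0],"rot":[0,0,0]},
    {"offset":[0,0,0],"rot":[0,0,0]},
    {"offset":[0,0,0],"rot":[0,0,0]}
  ],
  "hand": 0.2,
  "newtons": 15
}}

```text
time: 3.7
position: [0.4872, 0.2701, 0.0419]
tool_rot: [0.709, 0.705, 0.0, 0.0]
ft_force: [-0.7, 0.1, 2.3]
grip_width: 0.0318
grip_force: 15.0
```

Emit:
{"fn": "apply_moves", "kwargs": {
  "series": [
    {"offset":[0,0,4],"rot":[0,0,0]},
    {"offset":[0,0,9],"rot":[0,0,0]},
    {"offset":[0,0,14],"rot":[0,0,0]},
    {"offset":[0.5,-3,18],"rot":[0,0,0]},
    {"offset":[1,-8,19.8],"rot":[0,0,0]},
    {"offset":[2,-13,19.8],"rot":[0,0,0]},
    {"offset":[10,-62,19.8],"rot":[0,0,0]},
    {"offset":[10,-62,19.8],"rot":[0,0,0]},
    {"offset":[10,-62,19.8],"rot":[0,0,0]},
    {"offset":[10,-62,19.8],"rot":[0,0,0]},
    {"offset":[10,-62,19.8],"rot":[0,0,0]},
    {"offset":[10,-62,19.8],"rot":[0,0,0]},
    {"offset":[10,-62,19.8],"rot":[0,0,0]},
    {"offset":[10,-62,19.8],"rot":[0,0,0]},
    {"offset":[10,-62,19.8],"rot":[0,0,0]},
    {"offset":[10,-62,19.8],"rot":[0,0,0]},
    {"offset":[10,-62,19.8],"rot":[0,0,0]},
    {"offset":[10,-62,19.8],"rot":[0,0,0]},
    {"offset":[10,-62,19.8],"rot":[0,0,0]},
    {"offset":[10,-62,19.8],"rot":[0,0,0]}
  ]
}}

```text
time: 5.7
position: [0.5868, -0.348, 0.2395]
tool_rot: [0.708, 0.706, 0.0, -0.001]
ft_force: [-0.1, 0.3, -0.4]
grip_width: 0.0322
grip_force: 15.0
```

```bash
python3 - <<'E'
from a import *
o=get_obs();print(o['position'],o['tool_rot'],o['ft_force'],o['grip_width'],o['time'])
im=save('wrist','pics/w3.png')
for q in ('spindle_top','spindle_place','scale'):
  for f in (nets.spot_point,):
    for r in f('wrist',q): print(q,round(r['conf'],2),np.round(r['centre'],4),px('wrist',r['centre']))
for r in nets.search_frame('wrist','spindle_top'): print(r)
cv2.imwrite('pics/w3c.png',cv2.resize(im[:,:,::-1],(784,588)))
c=vision.calibration('wrist');print(-np.array(c['R']).T@c['t'])
E
```

```text
[ 0.58679729 -0.34802181  0.23948911] [ 7.08091220e-01  7.06120626e-01  8.33458776e-05 -6.91770366e-04] [-0.11493049  0.31866274 -0.43219275] 0.03218424783095024 5.7
spindle_top 0.86 [ 0.5853 -0.3008  0.1398] [273. 161.]
spindle_place 0.96 [ 0.5863 -0.3045  0.0999] [274. 159.]
scale 0.91 [ 0.5975 -0.2096 -0.0007] [283.  67.]
{'centre': [0.5906, -0.2499, 0.0807], 'conf': 0.74}
[ 0.58630501 -0.2673974   0.38036631]
```

View pics/w3c.png

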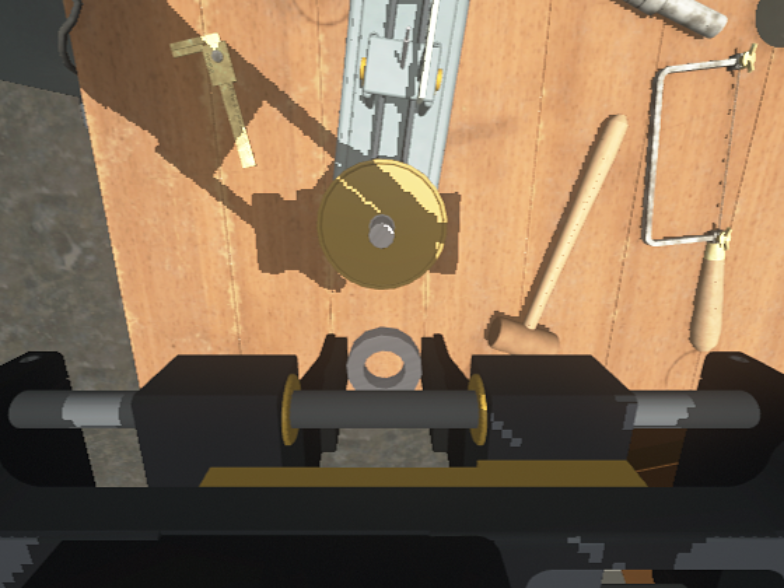

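The picture shows the spindle top at (382,235), the pan round it, and the held ring at (384,365) (784-scale). I'll measure all three by circle fits.

```bash
python3 - <<'E'
from a import *
im=cv2.imread('pics/w3.png')[:,:,::-1]
p=plane('wrist',272.9,167.5,.145);print('sp px',p)
print('top',circ(im,'wrist',p[0],p[1],.145,.006,.009,w=.02))
q=plane('wrist',272.9,160,.111);print('pan',q,circ(im,'wrist',q[0],q[1],.111,.040,.046,w=.055,s=4000))
h=plane('wrist',274.3,260,.2255);print('ring',h,circ(im,'wrist',h[0],h[1],.2255,.006,.018,w=.025))
a=rect(im,'wrist',p[0]-.02,p[0]+.02,p[1]-.02,p[1]+.02,.145,10000)
b=rect(im,'wrist',h[0]-.02,h[0]+.02,h[1]-.02,h[1]+.02,.2255,10000)
for m in(a,b):
    for k in range(0,400,100): cv2.line(m,(k,0),(k,400),(255,0,0),1);cv2.line(m,(0,k),(400,k),(255,0,0),1)
cv2.imwrite('pics/r3.png',np.hstack([a,b])[:,:,::-1])
E
```

```text
sp px [ 0.58530816 -0.30611766  0.145     ]
top [array([ 0.5854, -0.3064,  0.0072])]
pan [ 0.58519931 -0.30479864  0.111     ] []
ring [ 0.58619213 -0.34728285  0.2255    ] []
```

View pics/r3.png

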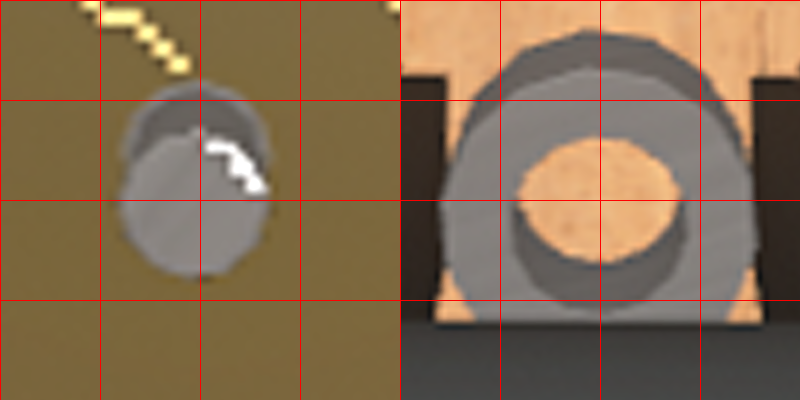

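Emit:
{"fn": "apply_moves", "kwargs": {
  "series": [
    {"offset":[-0.1,0.5,-3],"rot":[0,0,0]},
    {"offset":[-0.1,0.8,-5.5],"rot":[0,0,0]},
    {"offset":[-0.1,0.8,-6.6],"rot":[0,0,0]},
    {"offset":[-0.1,0.8,-6.6],"rot":[0,0,0]},
    {"offset":[-0.1,0.8,-6.6],"rot":[0,0,0]},
    {"offset":[-0.1,0.8,-6.6],"rot":[0,0,0]},
    {"offset":[-0.1,0.8,-6.6],"rot":[0,0,0]}
  ]
}}

```text
time: 6.65
position: [0.5866, -0.3427, 0.1751]
tool_rot: [0.709, 0.705, 0.0, 0.001]
ft_force: [-0.1, 0.1, -0.3]
grip_width: 0.0316
grip_force: 15.0
```

```bash
python3 - <<'E'
from a import *
o=get_obs();P=o['position'];print(P,o['tool_rot'],o['ft_force'],o['time'])
im=save('wrist','pics/w4.png')
zr=P[2]-.024+.010
p=np.r_[.585,-.3065,.145];h=np.r_[P[0],P[1],zr];print(h,px('wrist',p),px('wrist',h))
print('top',circ(im,'wrist',p[0],p[1],.145,.006,.009,w=.02))
print('ring',circ(im,'wrist',h[0],h[1],zr,.008,.010,w=.025),circ(im,'wrist',h[0],h[1],zr,.015,.017,w=.025))
a=rect(im,'wrist',p[0]-.02,p[0]+.02,p[1]-.02,p[1]+.02,.145,10000)
b=rect(im,'wrist',h[0]-.02,h[0]+.02,h[1]-.02,h[1]+.02,zr,10000)
for m in(a,b):
    for k in range(0,400,100): cv2.line(m,(k,0),(k,400),(255,0,0),1);cv2.line(m,(0,k),(400,k),(255,0,0),1)
cv2.imwrite('pics/r4.png',np.hstack([a,b])[:,:,::-1])
E
```

```text
[ 0.58663907 -0.34272765  0.17506401] [7.08751320e-01 7.05456994e-01 1.07571315e-04 1.40847314e-03] [-0.14341024  0.09639574 -0.34410715] 6.65
[ 0.58663907 -0.34272765  0.16106401] [273. 197.] [276. 263.]
top []
ring [] []
```

View pics/r4.png

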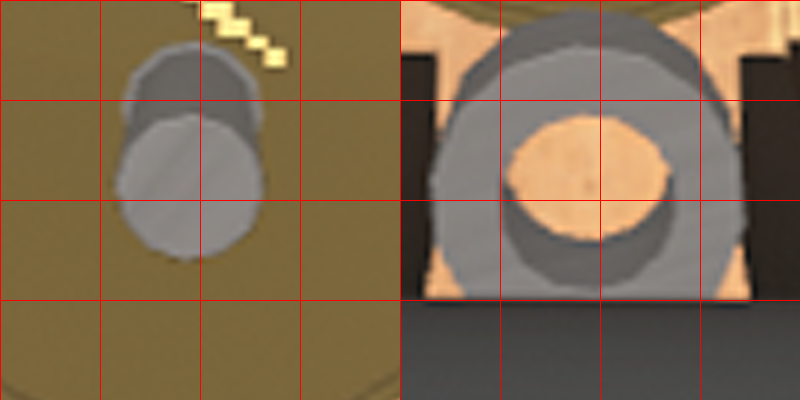

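Emit:
{"fn": "apply_moves", "kwargs": {
  "series": [
    {"offset":[0,0.5,0.6],"rot":[0,0,0]},
    {"offset":[-0.1,2.5,0.6],"rot":[0,0,0]},
    {"offset":[-0.1,3.7,0.6],"rot":[0,0,0]},
    {"offset":[-0.1,3.7,0.6],"rot":[0,0,0]},
    {"offset":[-0.1,3.7,0.6],"rot":[0,0,0]},
    {"offset":[-0.1,3.7,0.6],"rot":[0,0,0]},
    {"offset":[-0.1,3.7,0.6],"rot":[0,0,0]},
    {"offset":[-0.1,3.7,0.6],"rot":[0,0,0]}
  ]
}}

```text
time: 7.5
position: [0.5849, -0.3055, 0.1794]
tool_rot: [0.709, 0.705, -0.0, 0.0]
ft_force: [0.4, 0.3, -0.5]
grip_width: 0.0317
grip_force: 15.0
```

```bash
python3 - <<'E'
from a import *
for i in range(5):
  vision.camera('wrist') if i else 0
  o=get_obs();print(o['position'].round(5),o['ft_force'].round(2),o['time'])
E
```

```text
[ 0.58492 -0.30554  0.17941] [ 0.42  0.29 -0.49] 7.5
[ 0.5849  -0.30548  0.17941] [-0.24  0.54 -0.56] 7.55
[ 0.58488 -0.30541  0.17944] [ 0.17 -0.37 -0.44] 7.6
[ 0.58489 -0.30535  0.17941] [ 1.58  0.25 -0.19] 7.65
[ 0.5849  -0.30526  0.17946] [-0.14  0.82 -0.56] 7.7
```

Emit:
{"fn": "apply_moves", "kwargs": {
  "series": [
    {"offset":[0,0.03,-0.5],"rot":[0,0,0]},
    {"offset":[0,0.03,-0.8],"rot":[0,0,0]},
    {"offset":[0,0.03,-1.0],"rot":[0,0,0]},
    {"offset":[0,0.03,-1.1],"rot":[0,0,0]},
    {"offset":[0,0.03,-1.2],"rot":[0,0,0]},
    {"offset":[0,0.03,-1.3],"rot":[0,0,0]},
    {"offset":[0,0.03,-1.4],"rot":[0,0,0]},
    {"offset":[0,0.03,-1.5],"rot":[0,0,0]},
    {"offset":[0,0.03,-1.6],"rot":[0,0,0]},
    {"offset":[0,0.03,-1.8],"rot":[0,0,0]},
    {"offset":[0,0.03,-2.0],"rot":[0,0,0]},
    {"offset":[0,0.03,-2.2],"rot":[0,0,0]},
    {"offset":[0,0.03,-2.4],"rot":[0,0,0]},
    {"offset":[0,0.03,-2.4],"rot":[0,0,0]},
    {"offset":[0,0.03,-2.4],"rot":[0,0,0]}
  ]
}}

```text
time: 9.2
position: [0.585, -0.3047, 0.1554]
tool_rot: [0.709, 0.705, 0.0, -0.0]
ft_force: [-0.1, -1.0, -0.4]
grip_width: 0.0312
grip_force: 15.0
```

```bash
python3 - <<'E'
from a import *
o=get_obs();P=o['position'];print(P.round(5),o['ft_force'].round(2),o['time'])
im=save('wrist','pics/w5.png')
s=vision.camera('side');u,v=px('side',[.585,-.305,.13]);u,v=int(u),int(v)
a=cv2.resize(im[200:350,170:370],(560,420));b=cv2.resize(s[v-40:v+40,u-20:u+20],(210,420),interpolation=cv2.INTER_CUBIC)
cv2.imwrite('pics/r5.png',np.hstack([a,b])[:,:,::-1])
E
```

```text
[ 0.58495 -0.30469  0.15544] [-0.12 -0.96 -0.41] 9.2
```

View pics/r5.png

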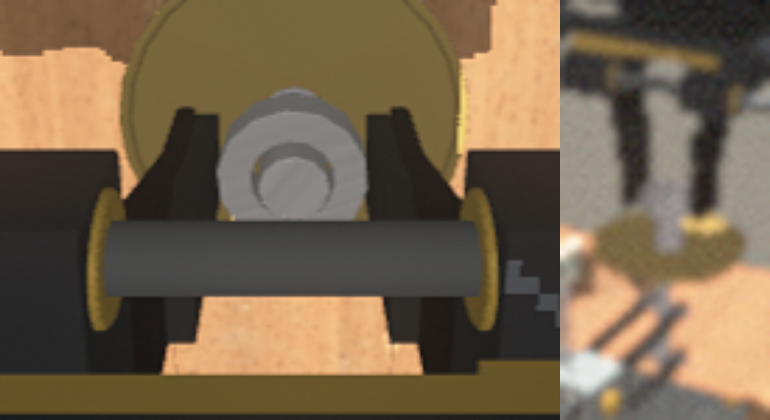

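The wrist view shows the spindle end standing in the ring's bore at (294,186), with vertical force near zero, so it is threaded. Lower, release, lift off.

Emit:
{"fn": "apply_moves", "kwargs": {
  "series": [
    {"offset":[0,0,-0.4],"rot":[0,0,0]},
    {"offset":[0,0,-0.8],"rot":[0,0,0]},
    {"offset":[0,0,-1.2],"rot":[0,0,0]},
    {"offset":[0,0,-1.6],"rot":[0,0,0]},
    {"offset":[0,0,-1.9],"rot":[0,0,0]},
    {"offset":[0,0,-1.9],"rot":[0,0,0]},
    {"offset":[0,0,-1.9],"rot":[0,0,0]}
  ]
}}

```text
time: 10.0
position: [0.585, -0.3047, 0.1364]
tool_rot: [0.709, 0.706, -0.0, -0.0]
ft_force: [-0.5, 0.2, 0.1]
grip_width: 0.032
grip_force: 15.0
```

Emit:
{"fn": "apply_moves", "kwargs": {
  "series": [
    {"offset":[0,0,0],"rot":[0,0,0]},
    {"offset":[0,0,0],"rot":[0,0,0]},
    {"offset":[0,0,0],"rot":[0,0,0]},
    {"offset":[0,0,2],"rot":[0,0,0]},
    {"offset":[0,0,5],"rot":[0,0,0]},
    {"offset":[0,-1,8],"rot":[0,0,0]},
    {"offset":[0,-3,10],"rot":[0,0,0]},
    {"offset":[0,-4,10],"rot":[0,0,0]},
    {"offset":[0,-4,10],"rot":[0,0,0]},
    {"offset":[0,-4,10],"rot":[0,0,0]},
    {"offset":[0,-4,10],"rot":[0,0,0]},
    {"offset":[0,-4,10],"rot":[0,0,0]}
  ],
  "hand": 0.57
}}

```text
time: 11.2
position: [0.5845, -0.3435, 0.2351]
tool_rot: [0.708, 0.706, -0.0, -0.001]
ft_force: [-0.2, 0.9, -0.6]
grip_width: 0.0495
grip_force: 0.0
```

```bash
python3 - <<'E'
from a import *
o=get_obs();P=o['position'];print(P.round(5),o['ft_force'].round(2),o['grip_width'],o['time'])
im=save('wrist','pics/w6.png')
for q in ('spindle_top','blank_1'):
  for r in nets.spot_point('wrist',q): print(q,round(r['conf'],2),np.round(r['centre'],4),px('wrist',r['centre']))
s=vision.camera('side');u,v=px('side',[.585,-.305,.13]);u,v=int(u),int(v)
a=rect(im,'wrist',.53,.64,-.36,-.26,.12,5000);b=cv2.resize(s[v-40:v+40,u-20:u+20],(250,500),interpolation=cv2.INTER_CUBIC)
cv2.imwrite('pics/r6.png',np.hstack([a,b])[:,:,::-1])
E
```

```text
[ 0.58452 -0.34354  0.23509] [-0.2   0.85 -0.64] 0.04950391363885502 11.2
spindle_top 0.85 [ 0.5867 -0.3044  0.1408] [278. 172.]
blank_1 0.66 [ 0.5854 -0.3076  0.104 ] [276. 168.]Traceback (most recent call last):
  File "<stdin>", line 8, in <module>
    return _nx.concatenate(arrs, 1, dtype=dtype, casting=casting)
           ~~~~~~~~~~~~~~~^^^^^^^^^^^^^^^^^^^^^^^^^^^^^^^^^^^^^^^
ValueError: all the input array dimensions except for the concatenation axis must match exactly, but along dimension 0, the array at index 0 has size 499 and the array at index 1 has size 500
```

Emit:
{"fn": "apply_moves", "kwargs": {
  "series": [
    {"offset":[0,5,1],"rot":[0,0,0]},
    {"offset":[-0.5,10,1],"rot":[0,0,0]},
    {"offset":[-1,15,1],"rot":[0,0,0]},
    {"offset":[-1.5,20,1],"rot":[0,0,0]},
    {"offset":[-2,25,1],"rot":[0,0,0]},
    {"offset":[-2,30,1],"rot":[0,0,0]},
    {"offset":[-2,35,1],"rot":[0,0,0]},
    {"offset":[-2.4,40,0],"rot":[0,0,0]},
    {"offset":[-2.4,45,0],"rot":[0,0,0]},
    {"offset":[-2.4,50,-1],"rot":[0,0,0]},
    {"offset":[-2.4,55,-2],"rot":[0,0,0]},
    {"offset":[-2.4,59,-5],"rot":[0,0,0]},
    {"offset":[-2.4,61.7,-9],"rot":[0,0,0]},
    {"offset":[-2.4,61.7,-13],"rot":[0,0,0]},
    {"offset":[-2.4,61.7,-15.5],"rot":[0,0,0]},
    {"offset":[-2.4,61.7,-16],"rot":[0,0,0]},
    {"offset":[-2.4,61.7,-16],"rot":[0,0,0]},
    {"offset":[-2.4,61.7,-16],"rot":[0,0,0]}
  ]
}}

```text
time: 13.2
position: [0.5623, 0.2724, 0.0781]
tool_rot: [0.709, 0.705, 0.001, 0.001]
ft_force: [0.4, 0.3, -0.2]
grip_width: 0.0497
grip_force: 0.0
```

```bash
python3 - <<'E'
from a import *
o=get_obs();P=o['position'];print(P.round(5),o['ft_force'].round(2),o['time'])
im=save('wrist','pics/w7.png')
print(px('wrist',[.561,.2727,.028]),circ(im,'wrist',.561,.2727,.028,.007,.011),circ(im,'wrist',.561,.2727,.028,.014,.018))
print([(r['conf'],np.round(r['centre'],4)) for r in nets.spot_point('wrist','blank_1')])
E
```

```text
[0.56235 0.27239 0.07812] [ 0.4   0.32 -0.22] 13.2
[273. 238.] [array([0.5609, 0.2728, 0.0081], dtype=float32)] [array([0.5598, 0.2718, 0.0157], dtype=float32)]
[(0.96, array([0.5594, 0.2723, 0.0152])), (0.9, array([0.5216, 0.3171, 0.0213])), (0.83, array([0.4491, 0.3219, 0.0151])), (0.81, array([ 0.5217,  0.1892, -0.0035])), (0.75, array([4.978e-01, 4.221e-01, 4.000e-04])), (0.65, array([0.5952, 0.3252, 0.0195])), (0.36, array([0.5188, 0.2999, 0.0023]))]
```

Emit:
{"fn": "apply_moves", "kwargs": {
  "series": [
    {"offset":[0,0,-2],"rot":[0,0,0]},
    {"offset":[0,0,-3.2],"rot":[0,0,0]},
    {"offset":[0,0,-3.5],"rot":[0,0,0]},
    {"offset":[0,0,-3.5],"rot":[0,0,0]},
    {"offset":[0,0,-3.5],"rot":[0,0,0]}
  ]
}}

```text
time: 13.8
position: [0.5614, 0.2724, 0.0421]
tool_rot: [0.709, 0.705, 0.0, 0.0]
ft_force: [-0.6, -0.2, 1.0]
grip_width: 0.0495
grip_force: 0.0
```

Emit:
{"fn": "apply_moves", "kwargs": {
  "series": [
    {"offset":[0,0,0],"rot":[0,0,0]},
    {"offset":[0,0,0],"rot":[0,0,0]},
    {"offset":[0,0,0],"rot":[0,0,0]},
    {"offset":[0,0,0],"rot":[0,0,0]},
    {"offset":[0,0,4],"rot":[0,0,0]},
    {"offset":[0,0,9],"rot":[0,0,0]},
    {"offset":[0,0,14],"rot":[0,0,0]},
    {"offset":[0,-3,18],"rot":[0,0,0]}
  ],
  "hand": 0.2,
  "newtons": 15
}}

```text
time: 14.6
position: [0.5616, 0.2448, 0.2246]
tool_rot: [0.707, 0.707, 0.002, 0.001]
ft_force: [1.5, 0.2, -0.3]
grip_width: 0.0318
grip_force: 15.0
```

Emit:
{"fn": "apply_moves", "kwargs": {
  "series": [
    {"offset":[0,-5,1.5],"rot":[0,0,0]},
    {"offset":[0,-10,1.5],"rot":[0,0,0]},
    {"offset":[0.5,-15,1.5],"rot":[0,0,0]},
    {"offset":[1,-20,1.5],"rot":[0,0,0]},
    {"offset":[1,-25,1.5],"rot":[0,0,0]},
    {"offset":[1.5,-30,1.5],"rot":[0,0,0]},
    {"offset":[2,-35,1.5],"rot":[0,0,0]},
    {"offset":[2.4,-40,1.5],"rot":[0,0,0]},
    {"offset":[2.4,-45,1.5],"rot":[0,0,0]},
    {"offset":[2.4,-50,1.5],"rot":[0,0,0]},
    {"offset":[2.4,-55,1.5],"rot":[0,0,0]},
    {"offset":[2.4,-58.4,1],"rot":[0,0,0]},
    {"offset":[2.4,-58.4,-2],"rot":[0,0,0]},
    {"offset":[2.4,-58.4,-4.8],"rot":[0,0,0]},
    {"offset":[2.4,-58.4,-4.8],"rot":[0,0,0]},
    {"offset":[2.4,-58.4,-4.8],"rot":[0,0,0]},
    {"offset":[2.4,-58.4,-4.8],"rot":[0,0,0]},
    {"offset":[2.4,-58.4,-4.8],"rot":[0,0,0]},
    {"offset":[2.4,-58.4,-4.8],"rot":[0,0,0]},
    {"offset":[2.4,-58.4,-4.8],"rot":[0,0,0]}
  ]
}}

```text
time: 16.6
position: [0.5854, -0.3417, 0.1746]
tool_rot: [0.709, 0.706, 0.0, 0.001]
ft_force: [-0.3, -0.0, -0.9]
grip_width: 0.0316
grip_force: 15.0
```

```bash
cat >> a.py <<'E'
def rel(ref,cur,u0,u1,v0,v1,m=12):
    "shift (px, cubic-upsampled x8) of the reference patch in the current picture"
    f=lambda a:cv2.GaussianBlur(cv2.Canny(cv2.resize(cv2.cvtColor(a,cv2.COLOR_BGR2GRAY),None,fx=8,fy=8,interpolation=cv2.INTER_CUBIC),30,90,apertureSize=5),(0,0),5)
    t=f(ref[v0:v1,u0:u1]);s=f(cur[v0-m:v1+m,u0-m:u1+m])
    r=cv2.matchTemplate(s.astype('f'),t.astype('f'),cv2.TM_CCOEFF_NORMED);_,q,_,l=cv2.minMaxLoc(r)
    return np.array(l)/8-m,round(q,2)
E
python3 - <<'E'
from a import *
o=get_obs();P=o['position'];print(P.round(5),o['ft_force'].round(2),o['time'])
save('wrist','pics/w8.png')
a=cv2.imread('pics/w4.png');b=cv2.imread('pics/w8.png')
sp=px('wrist',[.58395,-.3051,.145]);rg=px('wrist',[P[0]-.0012,P[1]-.0004,P[2]-.014]);print(sp,rg)
u,v=map(int,rg);print('ring',rel(a,b,u-27,u+27,v-28,v+12))
u,v=map(int,sp)
print('spindle',rel(a,b,u-15,u+15,v-15,v+15))
for z in(.145,.142,.139,.136): print(z,circ(b[:,:,::-1],'wrist',.585,-.3051,z,.0065,.0085,w=.02))
E
```

```text
[ 0.58538 -0.34174  0.1746 ] [-0.28 -0.01 -0.93] 16.6
[273. 196.] [274. 264.]
ring (array([-0.375, -0.5  ]), 0.27)
spindle (array([2.375, 1.375]), 0.58)
0.145 []
0.142 []
0.139 []
0.136 []
```

Emit:
{"fn": "apply_moves", "kwargs": {
  "series": [
    {"offset":[0,0.5,0.6],"rot":[0,0,0]},
    {"offset":[0,2.5,0.6],"rot":[0,0,0]},
    {"offset":[0,3.7,0.6],"rot":[0,0,0]},
    {"offset":[0,3.7,0.6],"rot":[0,0,0]},
    {"offset":[0,3.7,0.6],"rot":[0,0,0]},
    {"offset":[0,3.7,0.6],"rot":[0,0,0]},
    {"offset":[0,3.7,0.6],"rot":[0,0,0]},
    {"offset":[0,3.7,0.3],"rot":[0,0,0]},
    {"offset":[0,3.7,0],"rot":[0,0,0]},
    {"offset":[0,3.7,-0.3],"rot":[0,0,0]},
    {"offset":[0,3.7,-0.5],"rot":[0,0,0]},
    {"offset":[0,3.7,-0.7],"rot":[0,0,0]},
    {"offset":[0,3.7,-0.9],"rot":[0,0,0]},
    {"offset":[0,3.7,-1.1],"rot":[0,0,0]},
    {"offset":[0,3.7,-1.3],"rot":[0,0,0]},
    {"offset":[0,3.7,-1.5],"rot":[0,0,0]},
    {"offset":[0,3.7,-1.7],"rot":[0,0,0]},
    {"offset":[0,3.7,-2.0],"rot":[0,0,0]},
    {"offset":[0,3.7,-2.0],"rot":[0,0,0]},
    {"offset":[0,3.7,-2.0],"rot":[0,0,0]}
  ]
}}

```text
time: 18.65
position: [0.5849, -0.3047, 0.1534]
tool_rot: [0.709, 0.705, -0.0, -0.0]
ft_force: [-0.3, -1.2, -0.3]
grip_width: 0.0318
grip_force: 15.0
```

```bash
python3 - <<'E'
from a import *
o=get_obs();P=o['position'];print(P.round(5),o['ft_force'].round(2),o['time'])
save('wrist','pics/w9.png')
a=cv2.imread('pics/w5.png');b=cv2.imread('pics/w9.png')
print('ring+spindle',rel(a,b,245,305,232,278))
print('pan',rel(a,b,214,335,200,235))
E
```

```text
[ 0.5849  -0.30469  0.1534 ] [-0.26 -1.25 -0.26] 18.65
ring+spindle (array([-0.125, -0.375]), 0.44)
pan (array([ 0.  , -0.25]), 0.64)
```

Emit:
{"fn": "apply_moves", "kwargs": {
  "series": [
    {"offset":[0,0,-0.4],"rot":[0,0,0]},
    {"offset":[0,0,-0.8],"rot":[0,0,0]},
    {"offset":[0,0,-1.1],"rot":[0,0,0]},
    {"offset":[0,0,-1.3],"rot":[0,0,0]},
    {"offset":[0,0,-1.3],"rot":[0,0,0]},
    {"offset":[0,0,-1.3],"rot":[0,0,0]}
  ]
}}

```text
time: 19.3
position: [0.585, -0.3047, 0.1405]
tool_rot: [0.709, 0.705, -0.0, -0.0]
ft_force: [-0.3, 0.1, -0.6]
grip_width: 0.0317
grip_force: 15.0
```

Emit:
{"fn": "apply_moves", "kwargs": {
  "series": [
    {"offset":[0,0,0],"rot":[0,0,0]},
    {"offset":[0,0,0],"rot":[0,0,0]},
    {"offset":[0,0,0],"rot":[0,0,0]},
    {"offset":[0,0,2],"rot":[0,0,0]},
    {"offset":[0,0,5],"rot":[0,0,0]},
    {"offset":[0,-2,8],"rot":[0,0,0]},
    {"offset":[-4,-4,8],"rot":[0,0,0]},
    {"offset":[-8,-5,6],"rot":[0,0,0]},
    {"offset":[-12,-6,4],"rot":[0,0,0]},
    {"offset":[-13,-6,4],"rot":[0,0,0]},
    {"offset":[-13,-6,4],"rot":[0,0,0]},
    {"offset":[-13,-6,4],"rot":[0,0,0]},
    {"offset":[-13,-6,4],"rot":[0,0,0]}
  ],
  "hand": 0.57
}}

```text
time: 20.6
position: [0.4569, -0.3652, 0.1815]
tool_rot: [0.708, 0.706, 0.0, 0.002]
ft_force: [0.4, -0.6, -1.0]
grip_width: 0.0496
grip_force: 0.0
```

```bash
python3 - <<'E'
from a import *
o=get_obs();P=o['position'];print(P.round(5),o['ft_force'].round(2),o['time'])
im=save('wrist','pics/w10.png')
print([ (q,r['conf'],np.round(r['centre'],4)) for q in('spindle_top','spindle_place','blank_1') for r in nets.spot_point('wrist',q)])
s=vision.camera('side')
for z in (.100,.109,.127,.136,.145): print(z,px('wrist',[.5848,-.3050,z]))
u,v=map(int,px('wrist',[.5848,-.305,.125]));print(u,v)
u0=min(max(u-75,0),410);a=cv2.resize(im[v-75:v+75,u0:u0+150],(600,600),interpolation=cv2.INTER_CUBIC);print('origin',u0,v-75)
p,q=map(int,px('side',[.585,-.305,.125]));b=cv2.resize(s[q-60:q+60,p-20:p+20],(200,600),interpolation=cv2.INTER_CUBIC)
cv2.imwrite('pics/r10.png',np.hstack([a,b])[:,:,::-1])
E
```

```text
[ 0.45686 -0.36521  0.18149] [ 0.35 -0.58 -0.95] 20.6
[('spindle_top', 0.91, array([ 0.5861, -0.3027,  0.1401])), ('spindle_place', 0.78, array([ 0.5887, -0.3022,  0.1006])), ('blank_1', 0.95, array([ 0.5813, -0.3084,  0.1081])), ('blank_1', 0.8, array([ 0.583 , -0.3077,  0.0978]))]
0.1 [448. 148.]
0.109 [456. 149.]
0.127 [472. 152.]
0.136 [481. 153.]
0.145 [491. 155.]
470 151
origin 395 76
```

View pics/r10.png

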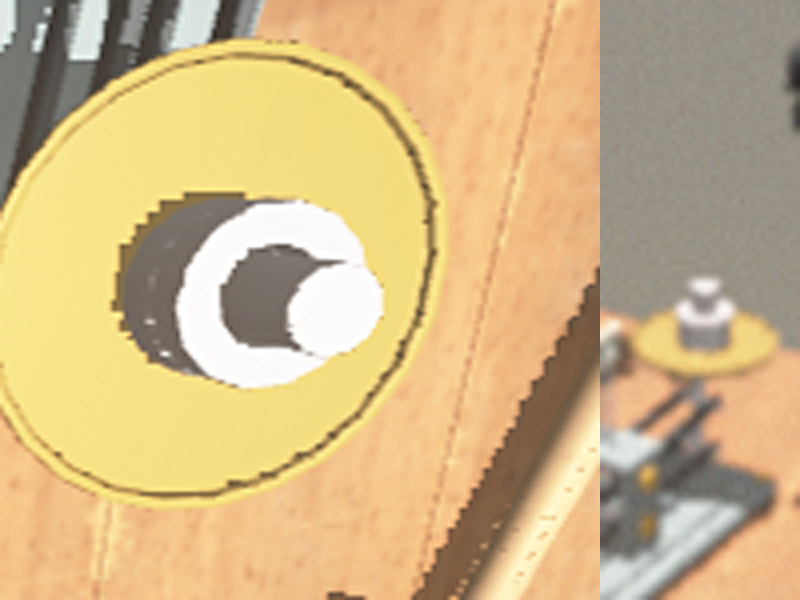

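Both rings lie flat and stacked on the spindle, with its top at crop (335,309) → px (478.7,153.3). That puts the pan near level. I'll take a mirrored view from the +x side to cancel the camera bias.

Emit:
{"fn": "apply_moves", "kwargs": {
  "series": [
    {"offset":[4,0,2],"rot":[0,0,0]},
    {"offset":[9,0,4],"rot":[0,0,0]},
    {"offset":[14,0,4],"rot":[0,0,0]},
    {"offset":[19,0,3],"rot":[0,0,0]},
    {"offset":[23,0,1],"rot":[0,0,0]},
    {"offset":[26,0,0],"rot":[0,0,0]},
    {"offset":[26,0,0],"rot":[0,0,0]},
    {"offset":[26,0,0],"rot":[0,0,0]},
    {"offset":[26,0,0],"rot":[0,0,0]},
    {"offset":[26,0,0],"rot":[0,0,0]}
  ]
}}

```text
time: 21.85
position: [0.7142, -0.3653, 0.182]
tool_rot: [0.709, 0.705, -0.0, 0.001]
ft_force: [0.2, 0.1, 0.0]
grip_width: 0.0498
grip_force: 0.0
```

```bash
python3 - <<'E'
from a import *
o=get_obs();P=o['position'];print(P.round(5),o['ft_force'].round(2),o['time'])
im=save('wrist','pics/w11.png')
C2=vision.calibration('wrist')
for z in (.127,.136,.145): print(z,px('wrist',[.5848,-.3050,z]))
print('w11 hough',[(z,circ(im,'wrist',.585,-.305,z,.0065,.0085,w=.02)) for z in(.130,.136,.142)])
for f,t in(('w10',1),('w11',-1)):
  b=cv2.imread(f'pics/{f}.png');h=cv2.cvtColor(b,cv2.COLOR_BGR2HSV)
  uc=479 if t>0 else px('wrist',[.5848,-.305,.136])[0]
  for v in range(140,168,3):
    r=h[v,int(uc)-30:int(uc)+31]; print(f,v,int(uc)-30,''.join('#' if s[1]<60 else ('+' if s[1]<110 else '.') for s in r))
E
```

```text
[ 0.71419 -0.36533  0.18196] [0.21 0.13 0.04] 21.85
0.127 [ 79. 152.]
0.136 [ 70. 154.]
0.145 [ 60. 156.]
w11 hough [(0.13, []), (0.136, []), (0.142, [])]
w10 140 449 #####################################+.......................
w10 143 449 ######################################+................+.....
w10 146 449 ########################################+.............+.....+
w10 149 449 ##########################################............+....++
w10 152 449 ##########################################..................+
w10 155 449 #########################################...........+.....+++
w10 158 449 #######################################............+.....++++
w10 161 449 ####################################+...................+++++
w10 164 449 ##############################++...................+.++++++++
w10 167 449 ##########################+...........................+++++++
w11 140 40 .....................+#######################################
w11 143 40 ....................+########################################
w11 146 40 ...................##########################################
w11 149 40 .................############################################
w11 152 40 .................############################################
w11 155 40 .................############################################
w11 158 40 ..................###########################################
w11 161 40 ....................#########################################
w11 164 40 .......................+#####################################
w11 167 40 ...............................##############################
```

```bash
python3 - <<'E'
from a import *
from scipy.optimize import fsolve
c=vision.calibration('wrist');K,R,t=map(np.array,(c['K'],c['R'],c['t']))
d=np.array([.45686-.71419,-.36521+.36533,.18149-.18196])
def u(X,s):
    p=K@(R@(np.array(X)-s)+t);return p[0]/p[2]
for r in(.0072,.0075):
  for y in(-.305,-.307):
    f=lambda q:[u([q[0]+r,y,q[1]],d)-490.6,u([q[0]-r,y,q[1]],0*d)-56.5]
    x,z=fsolve(f,[.585,.136]);print(r,y,x.round(4),z.round(4),'load mm',round((.145-z)*1e3,2))
E
python3 - <<'E'
import cv2,numpy as np
import sys;sys.path.insert(0,'.')
E
```

```text
0.0072 -0.305 0.5843 0.1372 load mm 7.81
0.0072 -0.307 0.5843 0.1378 load mm 7.2
0.0075 -0.305 0.5843 0.1368 load mm 8.23
0.0075 -0.307 0.5843 0.1374 load mm 7.62
```

Estimate: load 7.2–8.2 mm, i.e. slightly above level, but the camera's height bias matters here. I can check it against the board rings (known top at 28 mm) in pictures already taken.

```bash
python3 - <<'E'
from a import *
c=vision.calibration('wrist');K,R,t=map(np.array,(c['K'],c['R'],c['t']));P0=np.array([.71419,-.36533,.18196])
S={'w1':[.49866,.30103,.23957],'w2':[.48431,.26962,.0765],'w7':[.56235,.27239,.07812]}
L={'A':(.4497,.3247),'B':(.5227,.3227),'C':(.590,.329),'E':(.561,.2727)}
orig=vision.calibration
for n,p in S.items():
  im=cv2.imread(f'pics/{n}.png')[:,:,::-1]; tt=t-R@(np.array(p)-P0)
  vision.calibration=lambda q,tt=tt:{'K':K,'R':R,'t':tt}
  for k,(x,y) in L.items():
    P=K@(R@[x,y,.028]+tt);u=P[:2]/P[2]
    if not(20<u[0]<540 and 20<u[1]<400):continue
    for lab,a,b in(('bore',.0072,.0095),('outer',.0145,.0172)):
      print(n,k,lab,u.round(0),[q.tolist() for q in circ(im,'wrist',x,y,.028,a,b,k=1)])
E
```

```text
w1 A bore [234. 168.] [[0.44920000433921814, 0.32519999146461487, 0.00839999970048666]]
w1 A outer [234. 168.] []
w1 B bore [295. 169.] [[0.5221999883651733, 0.3224000036716461, 0.00839999970048666]]
w1 B outer [295. 169.] []
w1 C bore [351. 163.] []
w1 C outer [351. 163.] []
w1 E bore [324. 208.] []
w1 E outer [324. 208.] []
w2 A bore [221. 161.] []
w2 A outer [221. 161.] []
w2 B bore [335. 163.] [[0.5221999883651733, 0.3221000134944916, 0.00860000029206276]]
w2 B outer [335. 163.] []
w2 C bore [440. 153.] []
w2 C outer [440. 153.] []
w2 E bore [386. 235.] []
w2 E outer [386. 235.] []
w7 A bore [102. 165.] [[0.4487999975681305, 0.32420000433921814, 0.00839999970048666]]
w7 A outer [102. 165.] []
w7 B bore [215. 168.] [[0.5220000147819519, 0.32260000705718994, 0.008500000461935997]]
w7 B outer [215. 168.] []
w7 C bore [318. 157.] []
w7 C outer [318. 157.] []
w7 E bore [274. 238.] []
w7 E outer [274. 238.] []
```

The bias check suggests about 8–9 mm: borderline. For a proper reference I'll take the same mirrored pair over the red look-alike ring, which lies on the table with its top at a known 10 mm. It's on the way to the board.

Emit:
{"fn": "apply_moves", "kwargs": {
  "series": [
    {"offset":[0,3,3],"rot":[0,0,0]},
    {"offset":[0,8,4],"rot":[0,0,0]},
    {"offset":[-1,13,4],"rot":[0,0,0]},
    {"offset":[-2,18,4],"rot":[0,0,0]},
    {"offset":[-3,23,4],"rot":[0,0,0]},
    {"offset":[-4,28,4],"rot":[0,0,0]},
    {"offset":[-5,33,4],"rot":[0,0,0]},
    {"offset":[-6,38,3],"rot":[0,0,0]},
    {"offset":[-6.5,43,0],"rot":[0,0,0]},
    {"offset":[-6.5,47,-3],"rot":[0,0,0]},
    {"offset":[-6.5,49.4,-7],"rot":[0,0,0]},
    {"offset":[-6.5,49.4,-8],"rot":[0,0,0]},
    {"offset":[-6.5,49.4,-8],"rot":[0,0,0]},
    {"offset":[-6.5,49.4,-8],"rot":[0,0,0]},
    {"offset":[-6.5,49.4,-8],"rot":[0,0,0]}
  ]
}}

```text
time: 23.4
position: [0.6516, 0.128, 0.1028]
tool_rot: [0.709, 0.705, 0.001, 0.001]
ft_force: [0.5, -0.6, 0.3]
grip_width: 0.0495
grip_force: 0.0
```

```bash
cat > red.py <<'E'
from a import *
def red(f):
    P=get_obs()['position'];b=save('wrist',f)
    c=vision.calibration('wrist')
    h=cv2.cvtColor(b,cv2.COLOR_RGB2HSV);m=(((h[...,0]<6)|(h[...,0]>172))&(h[...,1]>170)&(h[...,2]>60)).astype('u1')
    n,l,st,ce=cv2.connectedComponentsWithStats(m)
    for i in range(1,n):
        if st[i,4]>150: print(P.round(5),'bbox',st[i],'c',ce[i].round(1))
    print('pred',px('wrist',[.52,.189,.010]));return c
E
python3 -c "
from red import *
red('pics/w12.png');print(get_obs()['time'])"
```

```text
[0.65161 0.12803 0.10284] bbox [  89  126   46   42 1223] c [111.  146.1]
pred [106. 146.]
23.45
```

Emit:
{"fn": "apply_moves", "kwargs": {
  "series": [
    {"offset":[-4,0,2],"rot":[0,0,0]},
    {"offset":[-9,0,3],"rot":[0,0,0]},
    {"offset":[-14,0,3],"rot":[0,0,0]},
    {"offset":[-19,0,2],"rot":[0,0,0]},
    {"offset":[-24,0,1],"rot":[0,0,0]},
    {"offset":[-26,0,0],"rot":[0,0,0]},
    {"offset":[-26,0,0],"rot":[0,0,0]},
    {"offset":[-26,0,0],"rot":[0,0,0]},
    {"offset":[-26,0,0],"rot":[0,0,0]},
    {"offset":[-26,0,0],"rot":[0,0,0]}
  ]
}}

```text
time: 24.45
position: [0.3929, 0.1291, 0.1011]
tool_rot: [0.709, 0.705, 0.002, 0.001]
ft_force: [0.5, -0.4, -0.4]
grip_width: 0.0496
grip_force: 0.0
```

```bash
python3 -c "
from red import *
red('pics/w13.png');print(get_obs()['time'])"
```

```text
[0.3929  0.12911 0.10114] bbox [ 415  126   45   41 1203] c [437.4 145.6]
pred [439. 146.]
24.5
```

```bash
python3 - <<'E'
from a import *
from scipy.optimize import least_squares
c=vision.calibration('wrist');K,R,t=map(np.array,(c['K'],c['R'],c['t']));P0=get_obs()['position']
def pr(X,p):
    q=K@(R@(np.array(X)-(np.array(p)-P0))+t);return q[:2]/q[2]
def ext(x,y,z,r,p):
    a=np.linspace(0,2*np.pi,181);Q=np.array([pr([x+r*np.cos(i),y+r*np.sin(i),z],p) for i in a]);return Q[:,0].min(),Q[:,0].max(),Q[:,1].min(),Q[Q[:,0].argmin(),1],Q[Q[:,0].argmax(),1]
def red(q):
    A=ext(*q,.016,[.65161,.12803,.10284]);B=ext(*q,.016,[.3929,.12911,.10114]);return [A[0]-88.5,B[1]-459.5,A[2]-125.5,B[2]-125.5]
s=least_squares(red,[.52,.189,.01]);print('red',s.x.round(4),s.fun.round(2))
for r in(.0072,.0075):
  def sp(q):
    A=ext(*q,r,[.71419,-.36533,.18196]);B=ext(*q,r,[.45686,-.36521,.18149]);return [A[0]-56.5,B[1]-490.5,(A[3]-152.5)*.5,(B[4]-151)*.5]
  s=least_squares(sp,[.585,-.305,.136]);print('sp',r,s.x.round(4),s.fun.round(2),(.145-s.x[2])*1e3)
E
```

```text
red [0.5215 0.1883 0.0089] [ 0.   -0.    0.25 -0.25]
sp 0.0072 [ 0.5845 -0.3056  0.1371] [ 0.   -0.    0.22 -0.22] 7.89024572777608
sp 0.0075 [ 0.5845 -0.3057  0.1367] [ 0.   -0.    0.22 -0.22] 8.290538020983396
```

Both references bracket the load at about 7–8.5 mm, which is still above level, so a third blank is needed. I'll take B.

Emit:
{"fn": "apply_moves", "kwargs": {
  "series": [
    {"offset":[2,3,3],"rot":[0,0,0]},
    {"offset":[5,7,3],"rot":[0,0,0]},
    {"offset":[8,11,3],"rot":[0,0,0]},
    {"offset":[11,15,3],"rot":[0,0,0]},
    {"offset":[13.2,19.3,2],"rot":[0,0,0]},
    {"offset":[13.2,19.3,0],"rot":[0,0,0]},
    {"offset":[13.2,19.3,-2],"rot":[0,0,0]},
    {"offset":[13.2,19.3,-2.4],"rot":[0,0,0]},
    {"offset":[13.2,19.3,-2.4],"rot":[0,0,0]},
    {"offset":[13.2,19.3,-2.4],"rot":[0,0,0]},
    {"offset":[13.2,19.3,-2.4],"rot":[0,0,0]}
  ]
}}

```text
time: 25.6
position: [0.5229, 0.3223, 0.0777]
tool_rot: [0.709, 0.705, 0.001, 0.0]
ft_force: [-0.6, -0.3, 0.3]
grip_width: 0.0496
grip_force: 0.0
```

```bash
python3 - <<'E'
from a import *
o=get_obs();P=o['position'];print(P.round(5),o['ft_force'].round(2),o['time'])
im=save('wrist','pics/w14.png')
print(circ(im,'wrist',.522,.3225,.028,.007,.011),circ(im,'wrist',.522,.3225,.028,.014,.018))
E
```

```text
[0.52286 0.32228 0.07774] [-0.61 -0.34  0.3 ] 25.6
[] []
```

Emit:
{"fn": "apply_moves", "kwargs": {
  "series": [
    {"offset":[0,0,-2],"rot":[0,0,0]},
    {"offset":[0,0,-3.2],"rot":[0,0,0]},
    {"offset":[0,0,-3.5],"rot":[0,0,0]},
    {"offset":[0,0,-3.5],"rot":[0,0,0]},
    {"offset":[0,0,-3.5],"rot":[0,0,0]}
  ]
}}

```text
time: 26.15
position: [0.5223, 0.3224, 0.042]
tool_rot: [0.709, 0.705, 0.0, 0.0]
ft_force: [-0.3, -0.2, -0.8]
grip_width: 0.0492
grip_force: 0.0
```

Emit:
{"fn": "apply_moves", "kwargs": {
  "series": [
    {"offset":[0,0,0],"rot":[0,0,0]},
    {"offset":[0,0,0],"rot":[0,0,0]},
    {"offset":[0,0,0],"rot":[0,0,0]},
    {"offset":[0,0,0],"rot":[0,0,0]},
    {"offset":[0,0,4],"rot":[0,0,0]},
    {"offset":[0,0,9],"rot":[0,0,0]},
    {"offset":[0,0,14],"rot":[0,0,0]},
    {"offset":[0,-3,18],"rot":[0,0,0]}
  ],
  "hand": 0.2,
  "newtons": 15
}}

```text
time: 26.95
position: [0.5228, 0.2948, 0.2246]
tool_rot: [0.708, 0.707, 0.003, 0.0]
ft_force: [0.5, 1.0, -0.0]
grip_width: 0.0315
grip_force: 15.0
```

Emit:
{"fn": "apply_moves", "kwargs": {
  "series": [
    {"offset":[0,-5,1.5],"rot":[0,0,0]},
    {"offset":[0.5,-10,1.5],"rot":[0,0,0]},
    {"offset":[1,-15,1.5],"rot":[0,0,0]},
    {"offset":[1.5,-20,1.5],"rot":[0,0,0]},
    {"offset":[2,-25,1.5],"rot":[0,0,0]},
    {"offset":[2.5,-30,1.5],"rot":[0,0,0]},
    {"offset":[3,-35,1.5],"rot":[0,0,0]},
    {"offset":[3.5,-40,1.5],"rot":[0,0,0]},
    {"offset":[4,-45,1.5],"rot":[0,0,0]},
    {"offset":[5,-50,1.5],"rot":[0,0,0]},
    {"offset":[5.5,-55,1.5],"rot":[0,0,0]},
    {"offset":[6,-60,1.5],"rot":[0,0,0]},
    {"offset":[6.3,-63.4,0.5],"rot":[0,0,0]},
    {"offset":[6.3,-63.4,-2.5],"rot":[0,0,0]},
    {"offset":[6.3,-63.4,-4.8],"rot":[0,0,0]},
    {"offset":[6.3,-63.4,-4.8],"rot":[0,0,0]},
    {"offset":[6.3,-63.4,-4.8],"rot":[0,0,0]},
    {"offset":[6.3,-63.4,-4.8],"rot":[0,0,0]},
    {"offset":[6.3,-63.4,-4.8],"rot":[0,0,0]},
    {"offset":[6.3,-63.4,-4.8],"rot":[0,0,0]}
  ]
}}

```text
time: 28.95
position: [0.5857, -0.3418, 0.1751]
tool_rot: [0.709, 0.706, 0.0, 0.001]
ft_force: [0.5, 0.2, 0.6]
grip_width: 0.0317
grip_force: 15.0
```

```bash
python3 - <<'E'
from a import *
o=get_obs();P=o['position'];print(P.round(5),o['ft_force'].round(2),o['time'])
save('wrist','pics/w15.png')
b=cv2.imread('pics/w15.png')
for f in('w4','w8'):
  a=cv2.imread(f'pics/{f}.png')
  print(f,'ring',rel(a,b,247,301,236,276),'spindle',rel(a,b,258,288,181,211))
E
```

```text
[ 0.58565 -0.34181  0.17507] [0.48 0.18 0.62] 28.95
w4 ring (array([ 0.125, -0.375]), 0.54) spindle (array([ 1.625, -1.   ]), 0.34)
w8 ring (array([-0.125, -0.375]), 0.33) spindle (array([-0.25 , -2.875]), 0.48)
```

Emit:
{"fn": "apply_moves", "kwargs": {
  "series": [
    {"offset":[0,0.5,0.4],"rot":[0,0,0]},
    {"offset":[0,2.5,0.4],"rot":[0,0,0]},
    {"offset":[0,3.7,0.4],"rot":[0,0,0]},
    {"offset":[0,3.7,0.4],"rot":[0,0,0]},
    {"offset":[0,3.7,0.4],"rot":[0,0,0]},
    {"offset":[0,3.7,0.4],"rot":[0,0,0]},
    {"offset":[0,3.7,0.4],"rot":[0,0,0]},
    {"offset":[0,3.7,0],"rot":[0,0,0]},
    {"offset":[0,3.7,-0.4],"rot":[0,0,0]},
    {"offset":[0,3.7,-0.7],"rot":[0,0,0]},
    {"offset":[0,3.7,-1.0],"rot":[0,0,0]},
    {"offset":[0,3.7,-1.2],"rot":[0,0,0]},
    {"offset":[0,3.7,-1.4],"rot":[0,0,0]},
    {"offset":[0,3.7,-1.6],"rot":[0,0,0]},
    {"offset":[0,3.7,-1.8],"rot":[0,0,0]},
    {"offset":[0,3.7,-2.0],"rot":[0,0,0]},
    {"offset":[0,3.7,-2.1],"rot":[0,0,0]},
    {"offset":[0,3.7,-2.1],"rot":[0,0,0]},
    {"offset":[0,3.7,-2.1],"rot":[0,0,0]}
  ]
}}

```text
time: 30.9
position: [0.585, -0.3047, 0.1526]
tool_rot: [0.709, 0.705, 0.0, 0.0]
ft_force: [0.4, 0.5, -0.4]
grip_width: 0.0316
grip_force: 15.0
```

```bash
python3 - <<'E'
from a import *
o=get_obs();P=o['position'];print(P.round(5),o['ft_force'].round(2),o['time'])
save('wrist','pics/w16.png')
b=cv2.imread('pics/w16.png')
for f in('w5','w9'):
  a=cv2.imread(f'pics/{f}.png'); print(f,'ring',rel(a,b,245,305,232,278),'pan',rel(a,b,214,335,200,235))
# pan width: saturated-yellow span per row
for f in('w5','w9','w16'):
  h=cv2.cvtColor(cv2.imread(f'pics/{f}.png'),cv2.COLOR_BGR2HSV)
  print(f,[ (np.flatnonzero((h[v,200:350,0]>19)&(h[v,200:350,0]<35)&(h[v,200:350,1]>90))[[0,-1]]+200).tolist() for v in(205,215,225,230)])
for z in(.111,.105,.098): print(z,'pan edges',px('wrist',[.5849-.043,-.3049,z]),px('wrist',[.5849+.043,-.3049,z]),'back',px('wrist',[.5849,-.3049+.043,z]))
E
```

```text
[ 0.585   -0.30474  0.15261] [ 0.42  0.52 -0.4 ] 30.9
w5 ring (array([-0.375, -3.5  ]), 0.3) pan (array([-1.875, -6.   ]), 0.58)
w9 ring (array([ 0.   , -1.875]), 0.34) pan (array([-0.125, -1.   ]), 0.68)
w5 [[225, 323], [219, 329], [216, 333], [214, 335]]
w9 [[225, 324], [219, 329], [215, 333], [214, 335]]
w16 [[225, 324], [219, 329], [216, 333], [215, 334]]
0.111 pan edges [212. 244.] [339. 243.] back [275. 181.]
0.105 pan edges [214. 241.] [337. 240.] back [275. 179.]
0.098 pan edges [216. 237.] [335. 236.] back [275. 177.]
```

Emit:
{"fn": "apply_moves", "kwargs": {
  "series": [
    {"offset":[0,0,-0.2],"rot":[0,0,0]},
    {"offset":[0,0,-0.4],"rot":[0,0,0]},
    {"offset":[0,0,-0.6],"rot":[0,0,0]},
    {"offset":[0,0,-0.6],"rot":[0,0,0]},
    {"offset":[0,0,-0.6],"rot":[0,0,0]}
  ]
}}

```text
time: 31.45
position: [0.5849, -0.3047, 0.1464]
tool_rot: [0.709, 0.705, -0.0, -0.0]
ft_force: [-0.4, -0.1, 0.3]
grip_width: 0.0314
grip_force: 15.0
```

Emit:
{"fn": "apply_moves", "kwargs": {
  "series": [
    {"offset":[0,0,0],"rot":[0,0,0]},
    {"offset":[0,0,0],"rot":[0,0,0]},
    {"offset":[0,0,0],"rot":[0,0,0]},
    {"offset":[0,0,2],"rot":[0,0,0]},
    {"offset":[0,0,5],"rot":[0,0,0]},
    {"offset":[0,-2,8],"rot":[0,0,0]},
    {"offset":[-4,-4,8],"rot":[0,0,0]},
    {"offset":[-8,-5,6],"rot":[0,0,0]},
    {"offset":[-12,-6,4],"rot":[0,0,0]},
    {"offset":[-13,-6,3.4],"rot":[0,0,0]},
    {"offset":[-13,-6,3.4],"rot":[0,0,0]},
    {"offset":[-13,-6,3.4],"rot":[0,0,0]},
    {"offset":[-13,-6,3.4],"rot":[0,0,0]}
  ],
  "hand": 0.57
}}

```text
time: 32.75
position: [0.457, -0.3652, 0.1816]
tool_rot: [0.708, 0.706, 0.0, 0.002]
ft_force: [-0.3, 0.0, 0.4]
grip_width: 0.0493
grip_force: 0.0
```

```bash
python3 - <<'E'
from a import *
o=get_obs();P=o['position'];print(P.round(5),o['ft_force'].round(2),o['time'])
save('wrist','pics/w17.png')
print([(q,round(r['conf'],2),np.round(r['centre'],4).tolist()) for q in('spindle_top','blank_1','counterweight') for r in nets.spot_point('wrist',q)])
for z in (.127,.133,.139): print(z,px('wrist',[.5848+.0075,-.3055,z]))
for f in('w10','w17'):
  h=cv2.cvtColor(cv2.imread(f'pics/{f}.png'),cv2.COLOR_BGR2HSV)
  for v in range(122,178,4): print(f,v,''.join('#' if s[1]<60 else '.' for s in h[v,395:500]))
E
```

```text
[ 0.45699 -0.36521  0.18155] [-0.3   0.05  0.45] 32.75
[('spindle_top', 0.58, [0.5845, -0.2999, 0.1414]), ('blank_1', 0.98, [0.5833, -0.308, 0.1155]), ('blank_1', 0.69, [0.585, -0.3056, 0.1036]), ('blank_1', 0.59, [0.5841, -0.3074, 0.0923])]
0.127 [482. 152.]
0.133 [489. 153.]
0.139 [496. 155.]
w10 122 ##.......................................................................................................
w10 126 #..................................................#########################.............................
w10 130 ..........................................###########################################....................
w10 134 .....................................###################################################.................
w10 138 ...................................########################################################..............
w10 142 .................................##########################################################..............
w10 146 ...............................###############################################################...........
w10 15
[... 1687 characters left out ...]
######..........
w17 154 ............................##################################################################...........
w17 158 .............................###############################################################.............
w17 162 ................................#########################################################................
w17 166 .......................................##############################################....................
w17 170 ......................................................#########################..........................
w17 174 .........................................................................................................
```

Three blanks detected 11–12 mm apart in height, so they lie flat. The pan has sunk a further ~5–6 mm to about 14 mm, below level but within one blank. I'll let it settle and check once more numerically.

Emit:
{"fn": "apply_moves", "kwargs": {
  "series": [
    {"offset":[-2,-2,3],"rot":[0,0,0]},
    {"offset":[-2,-2,5],"rot":[0,0,0]},
    {"offset":[-2,-2,5],"rot":[0,0,0]},
    {"offset":[-2,-2,5],"rot":[0,0,0]},
    {"offset":[-2,-2,5],"rot":[0,0,0]},
    {"offset":[-2,-2,5],"rot":[0,0,0]},
    {"offset":[-2,-2,5],"rot":[0,0,0]},
    {"offset":[-2,-2,5],"rot":[0,0,0]},
    {"offset":[-2,-2,5],"rot":[0,0,0]},
    {"offset":[-2,-2,5],"rot":[0,0,0]}
  ]
}}

```text
time: 33.95
position: [0.435, -0.3847, 0.2304]
tool_rot: [0.709, 0.706, 0.0, -0.0]
ft_force: [0.4, -0.2, 0.1]
grip_width: 0.0496
grip_force: 0.0
```

```bash
python3 - <<'E'
from a import *
vision.camera('top')
print([(q,round(r['conf'],2),np.round(r['centre'],3).tolist()) for q in('counterweight','counter_place','blank_1') for r in nets.spot_point('top',q)])
print(get_obs()['time'],hand_in())
E
```

```text
[('counterweight', 0.53, [0.615, -0.118, 0.108]), ('counter_place', 0.59, [0.611, -0.115, 0.097]), ('blank_1', 0.61, [0.592, 0.324, 0.019]), ('blank_1', 0.5, [0.594, 0.433, 0.0]), ('blank_1', 0.47, [0.584, -0.303, 0.114]), ('blank_1', 0.41, [0.5, 0.422, 0.001]), ('blank_1', 0.4, [0.521, 0.183, 0.001]), ('blank_1', 0.39, [0.451, 0.32, 0.02])]
the job is handed in; nothing more can be done
34.15 None
```

The job is handed in at 34 s with no verdict returned: three blanks lie flat on the spindle and the pan reads about 14 mm sunk (below level); two gave about 7–8.5 mm against level at 9, a close call, the two spares are on the board and the brass weight is in its pan.

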